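# Re-seat a bar under the toggle clamp of a weld fixture

## Task

The steel bar in the weld fixture was clamped before it was up against its locators. Throw the red-handled toggle clamp open, seat the bar snug against both locating pins and the end stop while the clamp is open, then swing the clamp back down onto the bar until its handle locks over centre. Leave the other things on the bench where they are.

Things in the scene. Friction and masses are not known exactly. Their poses are not given: they have to be found in the camera images.
- fixture: Weld fixture fixed to the bench: dark steel plate 200 x 210 x 12 mm (own x, y, z), clamp on one half, bar on the other. Origin: centre of the plate's underside; z up, x from clamp toward bar, y along the bar toward the end stop. Seated, the bar's centre is at x 55, y 0, its length along y. Clamp foot: x -78 to -18, y -38 to 38, up to z 57 mm
- pin_near (a point): Top centre of one of the two upright steel locating pins that the bar's long side must touch: 16 mm diameter, 27 mm high on the plate, axis at x 30, y -42 mm in the fixture's frame, between clamp and bar
- pin_far (a point): Top centre of the other locating pin, at x 30, y +42 mm in the fixture's frame, the same size
- end_stop (a point): Centre of the end stop's face that the bar's end must touch, at x 55, y 65, z 24 mm in the fixture's frame. The stop is an aluminium block 44 x 26 x 24 mm on the plate
- bar: Plain sawn steel bar, 34 x 130 x 30 mm (own x, y, z), about 0.6 kg, lying flat on the plate under the clamp pad, up to 11 mm away from the pins and up to 40 mm short of the end stop, a little askew. Origin: centre of its underside; y along its length, toward the end stop
- clamp_handle (a joint): Angle of the red clamp handle (rad). 0 = locked on its stop past dead centre, leaning 0.2 rad from upright toward the bar; dead centre near 0.1; grows as the handle swings away from the bar, to 1.12 = fully open, leaning 0.92 rad away from the bar. It stays where left, but near dead centre the sprung pad snaps it either way. 6 to 10 N at the grip moves it
- clamp_arm (a joint): Angle of the clamp arm (rad), driven by the handle through links. 0 to 0.05 = down on the bar, level; about 1.3 = fully open, raised clear of the bar. The arm is a U-bar 125 mm long, 30 mm wide
- clamp_handle_hinge (a point): Handle's hinge on the fixture, at x -31, y 0, z 30 mm in the fixture's frame; hinge axis along the fixture's y. The steel lever, 18 x 10 mm, leads straight from here to the grip
- clamp_handle_grip (a point): Point on the handle's centre line in the red grip, 145 mm from the hinge. The grip is round, 21 to 24 mm thick, from 73 to 165 mm from the hinge, its end rounded. The arm's hinge is 29 mm behind the handle's and 16 mm higher
- clamp_pad_face (a point): Centre of the underside of the black rubber pad, 19 mm diameter, under the tip of the clamp arm, 115 mm from the arm's hinge. It springs in by up to 10 mm and lands at x 55, y 0 in the fixture's frame when the clamp is closed
- clamp_pad: The rubber pad itself, 19 mm diameter, 13 mm high; origin: centre of its underside
- tape_measure: Yellow tape measure, 34 x 79 x 65 mm, a bystander; origin: centre of its underside
- arrow_magnet: Red arrow-shaped weld magnet, 60 x 90 x 21 mm, a bystander; origin: centre of its underside
- paint_marker: White and yellow paint marker, 134 mm long, lying, a bystander; origin: centre of its underside
- spare_bar: Short steel bar with a hole, 45 x 75 x 22 mm, a bystander; origin: centre of its underside
There are look-alikes about, which are no part of the job. What is shaped like the bar but green or purple is not meant.

How it is judged:
By the outcome, as a careful person would: the job done as asked, in the order asked, and still so for the second after the job is handed in, with the robot touching nothing.
It also fails if it takes over 72 s, if anything falls off the work surface, if the arm or the gripper's body presses on something with over 40 N, if the wrist force passes 120 N, or if a joint passes its speed limit or range.

## Robot

A 6-joint arm with a two-finger parallel gripper is mounted at the origin on a cart in front of the work surface, level with it; the furniture and walls round the work are solid. World frame = base frame: x ahead of the robot, y to its left, z up, the work surface at z = 0. Lengths are in m, angles in rad, forces in N, time in s.
With the tool pointing down it reaches from about 0.425 to 0.95 m from the base axis. Payload 3.5 kg.
Tool frame: the origin (TCP) lies on the centre line of the jaws, within the pads' length; the fingertips stand 19 mm ahead of it and the grasp point (between the pads) is the TCP; z points along the fingers, y is the line along which they close (so a half turn about z gives the same grasp; the last joint's range is limited). The gripper opens to 85 mm and grips with 20 to 120 N. Pads are 22 mm wide; open, the fingers measure 114 mm over their backs; the gripper's body (76 mm by 85 mm) begins 54 mm behind the grasp point. The pads swing forward as they close: fully open they stand 13 mm farther back than shut.
Start: joints at [-1.491, 0.286, 1.577, -0, 1.279, -0.15], TCP at [0.154, -0.657, 0.25] pointing down, gripper open.
Joint ranges: [-2.77, 2.77], [-0.9, 2.22], [0.21, 2.48], [-1.53, 4.67], [0.24, 2.81], [-2.84, 2.84]. Speed limits (rad/s): [2.79, 2.79, 3.14, 3.14, 3.14, 3.14].

## Interface

Orientations are given as a unit quaternion [x, y, z, w].
In Python, from plant import ctrl, imaging gives the robot as it stands. The module is installed in compiled form; this text tells all that it offers.
- The arm moves only by the shell command python3 -m handwheel 'ROWS' [OPENING] [FORCE]. ROWS is JSON, one flat list of numbers, 6 for each row, row after row: the shift along the world's x, y, z in units of 150 mm (1.0 is 150 mm), then the turn, a rotation vector about the world's x, y, z in units of 90 degrees (1.0 is 90 degrees). In form: [tx, ty, tz, rx, ry, rz, tx, ty, tz, rx, ry, rz, ...]. A call has 1 to 5 rows; each row shifts and turns the commanded pose from where the row before left it; what a row does not reach is not made up. A row lasts 1/12 s, in which the tool goes at most 41.7 mm and 7.16 degrees, less where a joint would pass 70% of its speed; a pose out of reach is approached as far as the arm can. A call with a number of a shift or a turn outside -1 to 1 is refused whole. A call with a gripper value outside its range is refused whole. OPENING is the opening, from 0 (shut) to 1 (fully open), set as the call begins (- or left out, the last holds). The fingers move at their own pace and stop on an object; FORCE is the grip in N (left out, the last holds). Time passes only in rows, so rows that do not move let the fingers close. It gives the time, the measured TCP pose, the force, the opening and the grip force at its end, in the units of the state.
- ctrl.get_state(): the state, without advancing time (a new reading comes with each control period).
- imaging.read_camera(name): name is "scene" or "side" or "wrist"; returns (picture, depth): 384x512x3 uint8, blue, green, red; 384x512 float32, m along the optical axis (not along the pixel's ray), 0 where there is no reading.
- imaging.get_calibration(name): a dict with "fovy" (degrees; the focal length in pixels is half the picture's height over the tangent of half this angle, whatever the lens; pixels are square), "cx", "cy" (the principal point, pixels), "R" (3x3) and "t" (3): a world point X has camera coordinates R X + t. Camera axes: x right, y down, z forward; pixel columns grow to the right and rows downward; lengths in m; the calibration is good to about 2 mm. The wrist camera is an equidistant fisheye: a pixel r from the principal point sees the ray r / f radians off the axis. A picture is of the moment at which its call begins: read the wrist's pose just before it. get_calibration takes no time and is no camera call; for the wrist camera it gives the pose at the moment of the call.
- ctrl.sign_off(): hands the job in; it is judged then, once.
The state is a dict: "time": time; "qpos": joint angles; "dq": joint speeds; "joint_efforts": joint torques, N m; "eef_pos": TCP position; "tcp_rot": TCP orientation; "contact_force": force on the tool from outside, world axes, zero at the start; "wrist_torque": the same for the moment, N m; "opening": opening from 0.0 (shut) to 1.0 (fully open); "finger_force": force on a finger pad.
Only numpy, scipy, OpenCV 4.12 (cv2) and the standard library are available. Lean on these libraries where they do the work, as an engineer would, in place of code of your own. Each camera call takes 0.05 s, during which the arm holds its last target. There are 200 camera calls.

## Working session

There is one attempt and no reset: what is moved stays moved. The work goes in short steps, Python scripts to look and compute and a shell command to move; the robot and the scene stay as the last step left them, time stands still between calls to the robot, and variables do not carry over. Pictures are saved under pics/ and viewed, at most 10 in all, crops included, and the job is handed in when it is done.

```bash
mkdir -p pics; cat > h.py <<'E'
import numpy as np, cv2
from plant import ctrl, imaging
def grab(n):
    c=imaging.get_calibration(n); p,d=imaging.read_camera(n); return p,d,c
def cloud(d,c):
    f=d.shape[0]/2/np.tan(np.radians(c['fovy'])/2)
    v,u=np.mgrid[:d.shape[0],:d.shape[1]]
    P=np.stack([(u-c['cx'])/f*d,(v-c['cy'])/f*d,d],-1)
    return (P-np.array(c['t']))@np.array(c['R'])
def proj(X,c,h=384):
    f=h/2/np.tan(np.radians(c['fovy'])/2)
    q=np.atleast_2d(X)@np.array(c['R']).T+np.array(c['t'])
    return np.c_[q[:,0]/q[:,2]*f+c['cx'],q[:,1]/q[:,2]*f+c['cy']]
E
python3 - <<'E'
from h import *
for n in ('scene','side'):
    p,d,c=grab(n); np.savez(n+'0',p=p,d=d,W=cloud(d,c)); cv2.imwrite(f'pics/{n}0.png',p)
    print(n,c['fovy'],-np.array(c['R']).T@c['t'])
print(ctrl.get_state())
E
```

```text
scene 54.30182557629341 [0.07206506 0.58424896 0.95523387]
side 51.36525291897813 [ 0.23819953 -1.27168486  0.82743624]
{'time': 0.1, 'qpos': array([-1.49101924e+00,  2.87096630e-01,  1.57806051e+00, -4.31995212e-05,
        1.27861471e+00, -1.50009332e-01]), 'dq': array([-3.96883765e-04, -2.32632130e-03, -2.73772978e-03, -1.98050284e-05,
        2.21001342e-04,  6.83481423e-06]), 'joint_efforts': array([ 4.43169283e-04, -4.07298124e+01, -2.93697435e+01, -1.67579019e-04,
        3.41789892e-03, -4.43842211e-06]), 'eef_pos': array([ 0.15371179, -0.65667971,  0.24905623]), 'tcp_rot': array([ 9.93405727e-01,  1.14646736e-01,  1.75896586e-05, -1.08964761e-03]), 'contact_force': array([-0.14893165, -0.02483566, -0.24827871]), 'wrist_torque': array([ 0.01540038, -0.01884664, -0.02087267]), 'finger_force': 0.0, 'opening': 0.9977571315034494}
```

View pics/scene0.png

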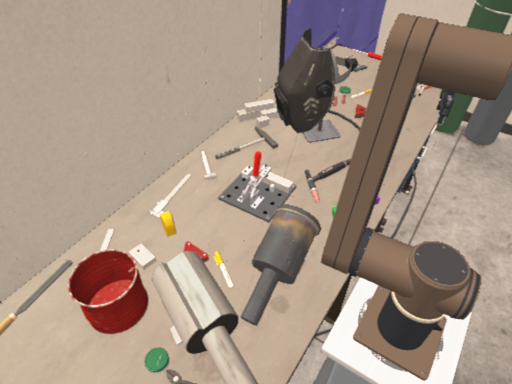

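View pics/side0.png

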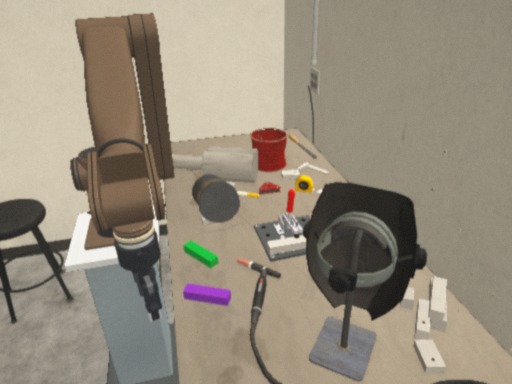

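The fixture is at about (258,190) in the scene picture and (288,235) in the side picture. The green bar (200,253) and purple bar (207,294) in the side picture are the look-alikes. The steel bar on the fixture plate is at about (280,180) in scene and (290,243) in side. I'll confirm it in an enlarged crop.

```bash
python3 - <<'E'
from h import *
a=np.load('scene0.npz');b=np.load('side0.npz')
A=cv2.resize(a['p'][145:225,210:305],None,fx=6,fy=6,interpolation=2)[:, :400*2]
B=cv2.resize(b['p'][180:265,245:320],None,fx=5,fy=5,interpolation=2)
A=cv2.resize(a['p'][145:220,215:300],None,fx=5,fy=5,interpolation=2)
h=max(A.shape[0],B.shape[0]);I=np.zeros((h,A.shape[1]+B.shape[1],3),np.uint8)
I[:A.shape[0],:A.shape[1]]=A;I[:B.shape[0],A.shape[1]:]=B
cv2.imwrite('pics/crop0.png',I);print(A.shape)
for n,z,w in(('scene',a,(215,300,145,225)),('side',b,(245,320,180,265))):
    W=z['W'][w[2]:w[3],w[0]:w[1]].reshape(-1,3);P=z['p'][w[2]:w[3],w[0]:w[1]].reshape(-1,3).astype(int)
    pl=W[(abs(W[:,2]-.012)<.005)&(P.max(1)<95)]
    r=cv2.minAreaRect((pl[:,:2]*1000).astype(np.float32));print(n,len(pl),r,np.median(pl,0))
    red=W[(P[:,2]>130)&(P[:,1]<60)&(P[:,0]<60)];print('red',len(red),red.mean(0),red.min(0),red.max(0))
    hi=W[(W[:,2]>.033)&(W[:,2]<.052)&(P.min(1)>110)];print(len(hi),hi.mean(0))
    np.save(n+'pts',W)
E
```

```text
(375, 425, 3)
scene 114 ((627.1921997070312, -251.8865966796875), (259.1845703125, 384.6385192871094), 46.21828842163086) [ 0.57078674 -0.19322285  0.01155101]
red 115 [ 0.58277693 -0.19403091  0.1578381 ] [ 0.07206506 -0.2130829   0.10566023] [0.59688495 0.58424896 0.95523387]
387 [ 0.57129384 -0.25261323  0.04046411]
side 201 ((593.0916748046875, -117.27604675292969), (444.3394775390625, 195.3505401611328), 72.13046264648438) [ 0.53323396 -0.21290404  0.01265319]
red 147 [ 0.59267243 -0.10594839  0.11073986] [ 0.57696669 -0.22763214  0.01601718] [0.63117094 0.14939573 0.19259301]
386 [ 0.55634848 -0.26912911  0.04182685]
```

View pics/crop0.png

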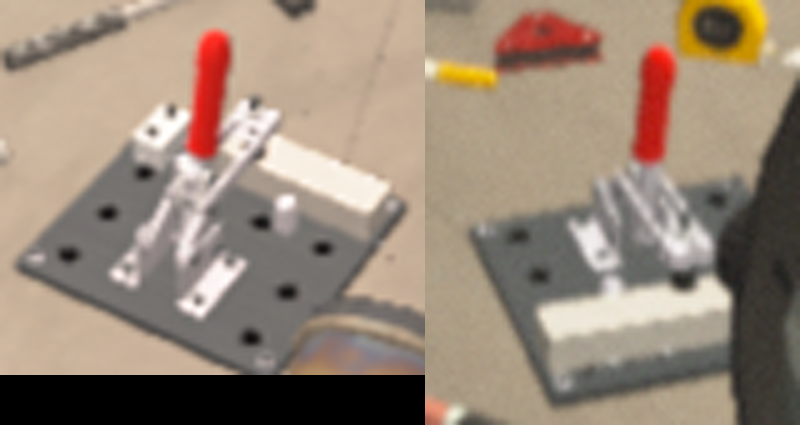

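The crops show the cream-grey steel bar under the pad, lying in front of the pin at left-crop (285,205) and right-crop (612,285). The end stop is at left-crop (160,130) and the red handle at (210,95). Next I fit the fixture pose from the plate corners.

```bash
cat >> h.py <<'E'
def ray(uv,c,z,h=384):
    f=h/2/np.tan(np.radians(c['fovy'])/2);R=np.array(c['R']);o=-R.T@np.array(c['t'])
    r=R.T@np.array([(uv[0]-c['cx'])/f,(uv[1]-c['cy'])/f,1]);return o+r*(z-o[2])/r[2]
def f2w(p,F):
    c,s=np.cos(F[2]),np.sin(F[2]);p=np.atleast_2d(p)/1000
    return np.c_[F[0]+c*p[:,0]-s*p[:,1],F[1]+s*p[:,0]+c*p[:,1],p[:,2]]
E
python3 - <<'E'
from h import *
from scipy.optimize import least_squares
sc=imaging.get_calibration('scene');si=imaging.get_calibration('side')
obs=[]
for u,v,X in[(20,265,(-100,105,12)),(258,372,(-100,-105,12)),(405,205,(100,-105,12)),(286,198,(30,-42,39))]: obs.append((sc,(215+u/5-.4,145+v/5-.4),X))
for u,v,X in[(472,228,(-100,-105,12)),(555,402,(100,-105,12)),(740,180,(-100,105,12))]: obs.append((si,(245+(u-425)/5-.4,180+v/5-.4),X))
for c,uv,X in obs: print(X,ray(uv,c,X[2]/1000).round(4))
def res(F): return np.concatenate([ (proj(f2w(X,F),c)[0]-uv) for c,uv,X in obs])
best=min((least_squares(res,[.53,-.22,y],loss='soft_l1') for y in(-3,-1.5,0,1.5)),key=lambda r:r.cost)
print(best.x,best.fun.round(1)); np.save('F',best.x)
W=np.vstack([np.load(n+'pts.npy') for n in('scene','side')]);F=best.x
c,s=np.cos(F[2]),np.sin(F[2]);L=np.c_[(W[:,:2]-F[:2])@np.array([[c,-s],[s,c]]),W[:,2]]*1000
t=L[(abs(L[:,2]-42)<5)&(L[:,0]>28)&(L[:,0]<110)&(abs(L[:,1])<115)]
print(len(t),t.min(0),t.max(0),cv2.minAreaRect(t[:,:2].astype(np.float32)))
print('grip',L[(L[:,2]>120)&(L[:,2]<220)&(abs(L[:,0])<100)&(abs(L[:,1])<30)].mean(0),f2w([-31,0,30],F),f2w([55,0,0],F))
E
```

```text
(-100, 105, 12) [ 0.6855 -0.1094  0.012 ]
(-100, -105, 12) [ 0.4931 -0.1185  0.012 ]
(100, -105, 12) [ 0.4902 -0.3128  0.012 ]
(30, -42, 39) [ 0.5518 -0.2467  0.039 ]
(-100, -105, 12) [ 0.4843 -0.1192  0.012 ]
(100, -105, 12) [ 0.4908 -0.3201  0.012 ]
(-100, 105, 12) [ 0.689  -0.1125  0.012 ]
[ 0.59216211 -0.21418065 -1.53071514] [-1.6 -1.   2.5  1.2  0.5 -1.  -0.   0.2 -0.3 -0.1 -0.  -0.4  0.8 -0.5]
526 [  28.65544481 -102.2377506    37.02303751] [86.2233919  86.50644033 46.97727367] ((57.81471252441406, -7.548469543457031), (188.32772827148438, 55.455726623535156), 88.0672378540039)
grip [ -4.37713951  -4.90354167 159.71983252] [[ 0.59091992 -0.18320555  0.03      ]] [[ 0.59436598 -0.26913647  0.        ]]
```

```bash
python3 - <<'E'
from h import *
F=np.load('F.npy')
a=np.array([.154,-.657]);b=f2w([-3.2,0,167],F)[0];print('grip target',b,f2w([-142.4,0,114.8],F))
W=np.vstack([np.load(n+'0.npz')['W'].reshape(-1,3) for n in('scene','side')])
d=b[:2]-a;L=np.hypot(*d);d/=L;s=(W[:,:2]-a)@d;t=(W[:,:2]-a)@[-d[1],d[0]]
for k in np.arange(0,L+.15,.05):
    m=(abs(s-k)<.025)&(abs(t)<.12)&(W[:,2]<.5)&(W[:,2]>.02); print(k.round(2),(W[m][:,2].max().round(3), W[m][W[m][:,2].argmax()].round(2)) if m.any() else None)
m=(W[:,2]>.06)&(W[:,2]<.6)&(abs(W[:,0]-.6)<.3)&(abs(W[:,1]+.2)<.3)
H={}
for p in W[m]: k=tuple((p[:2]/.05).round().astype(int)); H[k]=max(H.get(k,0),p[2])
for i in range(6,19): print(i*5,[int(H.get((i,j),0)*100) for j in range(-10,3)])
E
```

```text
grip target [ 0.59203388 -0.21098322  0.167     ] [[ 0.58645607 -0.07189502  0.1148    ]]
0.0 (np.float64(0.5), array([ 0.16, -0.69,  0.5 ]))
0.05 (np.float64(0.5), array([ 0.13, -0.58,  0.5 ]))
0.1 (np.float64(0.5), array([ 0.18, -0.57,  0.5 ]))
0.15 None
0.2 (np.float64(0.034), array([ 0.22, -0.42,  0.03]))
0.25 (np.float64(0.036), array([ 0.25, -0.41,  0.04]))
0.3 (np.float64(0.033), array([ 0.32, -0.43,  0.03]))
0.35 (np.float64(0.036), array([ 0.43, -0.43,  0.04]))
0.4 (np.float64(0.029), array([ 0.44, -0.41,  0.03]))
0.45 (np.float64(0.027), array([ 0.45, -0.35,  0.03]))
0.5 (np.float64(0.047), array([ 0.53, -0.29,  0.05]))
0.55 (np.float64(0.086), array([ 0.58, -0.27,  0.09]))
0.6 (np.float64(0.193), array([ 0.59, -0.22,  0.19]))
0.65 (np.float64(0.191), array([ 0.6 , -0.21,  0.19]))
0.7 (np.float64(0.057), array([ 0.61, -0.15,  0.06]))
0.75 (np.float64(0.022), array([ 0.77, -0.2 ,  0.02]))
30 [0, 0, 0, 0, 0, 0, 0, 0, 16, 16, 14, 13, 12]
35 [0, 0, 0, 0, 0, 0, 0, 0, 18, 18, 16, 14, 13]
40 [0, 0, 0, 0, 0, 0, 0, 0, 18, 18, 16, 14, 12]
45 [0, 0, 0, 0, 0, 0, 0, 0, 15, 15, 0, 0, 0]
50 [0, 0, 0, 0, 0, 0, 0, 0, 0, 0, 0, 0, 0]
55 [0, 0, 0, 0, 0, 7, 8, 6, 0, 0, 0, 0, 0]
60 [24, 0, 0, 0, 9, 18, 19, 7, 0, 0, 0, 0, 0]
65 [25, 0, 0, 0, 0, 0, 0, 0, 0, 0, 0, 0, 0]
70 [0, 0, 0, 0, 0, 0, 0, 0, 0, 0, 0, 0, 6]
75 [0, 0, 0, 0, 0, 0, 0, 0, 0, 0, 0, 6, 6]
80 [0, 0, 0, 0, 0, 0, 0, 0, 0, 0, 0, 0, 0]
85 [0, 0, 0, 0, 0, 0, 0, 0, 0, 0, 0, 0, 0]
90 [0, 0, 0, 0, 0, 0, 0, 0, 0, 0, 0, 0, 0]
```

```bash
python3 -m handwheel '[0.18,0.18,0.04,0,0,0.078, 0.18,0.18,0.04,0,0,0.078, 0.18,0.18,0.04,0,0,0.078, 0.18,0.18,0.04,0,0,0.078, 0.18,0.18,0.04,0,0,0.078]' 1 60
python3 -m handwheel '[0.18,0.18,0,0,0,0.078, 0.18,0.18,0,0,0,0.078, 0.18,0.18,0,0,0,0.078, 0.18,0.18,0,0,0,0.078, 0.18,0.18,0,0,0,0.078]'
python3 -m handwheel '[0.18,0.18,0,0,0,0.078, 0.18,0.18,0,0,0,0.02, 0.18,0.18,0,0,0,0, 0.18,0.18,0,0,0,0, 0,0,0,0,0,0]'
```

```text
time: 0.52
eef_pos: [0.2896, -0.5206, 0.2799]
tcp_rot: [0.911, 0.411, 0.0, -0.001]
contact_force: [0.2, -0.2, -0.1]
opening: 0.998
finger_force: 0.0
time: 0.93
eef_pos: [0.4247, -0.3854, 0.2799]
tcp_rot: [0.745, 0.667, 0.0, -0.0]
contact_force: [-0.5, -0.5, 0.3]
opening: 0.999
finger_force: 0.0
time: 1.35
eef_pos: [0.535, -0.2742, 0.2797]
tcp_rot: [0.691, 0.723, 0.001, -0.001]
contact_force: [-0.6, -0.1, -0.1]
opening: 0.997
finger_force: 0.0
```

```bash
cat >> h.py <<'E'
def wcloud(d,c):
    f=d.shape[0]/2/np.tan(np.radians(c['fovy'])/2)
    v,u=np.mgrid[:d.shape[0],:d.shape[1]];x=(u-c['cx']);y=(v-c['cy']);r=np.hypot(x,y)+1e-9;th=r/f
    k=np.tan(np.minimum(th,1.5))/r
    P=np.stack([x*k*d,y*k*d,d],-1);P[th>1.4]=np.nan;P[d==0]=np.nan
    return (P-np.array(c['t']))@np.array(c['R'])
def tofix(W,F):
    c,s=np.cos(F[2]),np.sin(F[2]);return np.concatenate([(W[...,:2]-F[:2])@np.array([[c,-s],[s,c]]),W[...,2:]],-1)*1000
E
python3 - <<'E'
from h import *
p,d,c=grab('wrist');W=wcloud(d,c);np.savez('w1',p=p,W=W);cv2.imwrite('pics/w1.png',cv2.resize(p,(768,576)))
print(c['fovy'],-np.array(c['R']).T@c['t'])
E
```

```text
65.70646984690485 [ 0.53181057 -0.19467719  0.40272512]
```

View pics/w1.png

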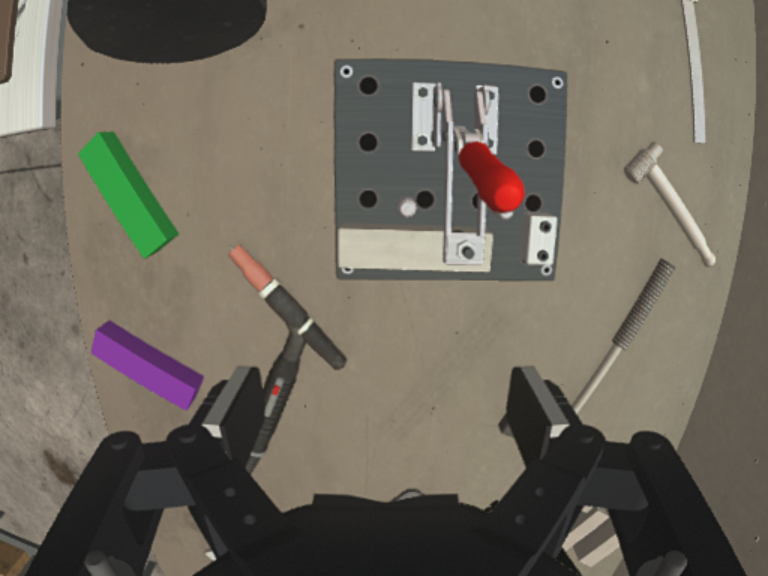

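The wrist picture shows the plate corners at about (335,60), (567,71), (555,280) and (337,280). The bar runs from (338,248) to (491,255), short of the end stop at (541,241). The near pin is at (408,208) and the red grip tip at (508,195).

```bash
cat >> h.py <<'E'
def wray(uv,c,z,h=384):
    f=h/2/np.tan(np.radians(c['fovy'])/2);R=np.array(c['R']);o=-R.T@np.array(c['t'])
    x,y=uv[0]-c['cx'],uv[1]-c['cy'];r=np.hypot(x,y);t=r/f
    q=R.T@np.array([x/r*np.sin(t),y/r*np.sin(t),np.cos(t)]);return o+q*(z-o[2])/q[2]
def fitF(pairs): # world xy, fixture xy mm
    A=np.array([p[0][:2] for p in pairs]);B=np.array([p[1][:2] for p in pairs])/1000
    a=A-A.mean(0);b=B-B.mean(0);th=np.arctan2((b[:,0]*a[:,1]-b[:,1]*a[:,0]).sum(),(a*b).sum())
    c,s=np.cos(th),np.sin(th);t=A.mean(0)-np.array([[c,-s],[s,c]])@B.mean(0);return np.array([*t,th])
E
python3 - <<'E'
from h import *
c=imaging.get_calibration('wrist')
g=lambda u,v,z:wray((u/1.5-.17,v/1.5-.17),c,z)
pr=[(g(335,60,.012),(-100,-105)),(g(567,71,.012),(-100,105)),(g(555,280,.012),(100,105)),(g(337,280,.012),(100,-105)),(g(408,207,.039),(30,-42))]
F=fitF(pr);print(F,np.load('F.npy'))
for w,x in pr: print(x,tofix(w[None],F).round(1))
np.save('F',F)
z=np.load('w1.npz');L=tofix(z['W'],F);P=z['p'].astype(int)
t=L[(abs(L[...,2]-42)<4)&(L[...,0]>42)&(L[...,0]<95)&(L[...,1]<60)&(L[...,1]>-110)]
r=cv2.minAreaRect(t[:,:2].astype(np.float32));print('bar',len(t),r,cv2.boxPoints(r).round(1),t[:,2].mean())
for u,v in((340,229),(492,236),(490,272),(338,268)): print(tofix(g(u,v,.042)[None],F).round(1))
m=(P[...,2]>150)&(P[...,1]<50)&(P[...,0]<50)&(L[...,2]>80)&(L[...,2]<220);q=L[m]
print('grip',len(q),q.mean(0),q[q[:,2]>185].mean(0),q.max(0))
st=L[(abs(L[...,2]-36)<4)&(L[...,1]>60)&(L[...,1]<100)&(L[...,0]>20)&(L[...,0]<95)];print('stop',st.min(0),st.max(0))
print('tgt',f2w([-3.2,0,167],F))
E
```

```text
[ 0.59144877 -0.21682298 -1.5294943 ] [ 0.59216211 -0.21418065 -1.53071514]
(-100, -105) [[ -98.4 -103.4   12. ]]
(-100, 105) [[-98.9 103.6  12. ]]
(100, 105) [[ 99.1 103.7  12. ]]
(100, -105) [[  99.8 -104.4   12. ]]
(30, -42) [[ 28.4 -41.4  39. ]]
bar 2166 ((60.94063949584961, -32.524375915527344), (130.41355895996094, 36.6971435546875), 88.5356674194336) [[ 40.9 -97.2]
 [ 77.6 -98.2]
 [ 80.9  32.2]
 [ 44.3  33.1]] 41.223661650391634
[[ 46.3 -97.3  42. ]]
[[51.3 29.6 42. ]]
[[82.8 29.9 42. ]]
[[ 79.7 -99.8  42. ]]
grip 421 [ -5.45087552   2.51958564 184.25545174] [ -3.03143215   1.98800156 188.85658503] [  5.95219531  11.23264782 192.05897021]
stop [30.66238005 65.68245711 32.06263097] [74.96339656 92.22816194 39.94220948]
tgt [[ 0.59131664 -0.21362571  0.167     ]]
```

```bash
python3 -m handwheel '[0.19,0.203,0,0,0,0, 0.19,0.203,0,0,0,0, 0,0,-0.25,0,0,0, 0,0,-0.25,0,0,0, 0,0,-0.25,0,0,0]'
python3 -m handwheel '[0,0,0,0,0,0, 0,0,0,0,0,0, 0,0,0,0,0,0]' 0.1 40
python3 -m handwheel '[0,0,0,0,0,0, 0,0,0,0,0,0, 0,0,0,0,0,0]'
```

```text
time: 1.82
eef_pos: [0.589, -0.2186, 0.1671]
tcp_rot: [0.693, 0.721, 0.0, 0.001]
contact_force: [-0.3, 0.4, -0.5]
opening: 0.996
finger_force: 0.0
time: 2.07
eef_pos: [0.5893, -0.2196, 0.1698]
tcp_rot: [0.694, 0.72, 0.0, 0.001]
contact_force: [0.1, 0.5, 0.9]
opening: 0.602
finger_force: 0.0
time: 2.32
eef_pos: [0.5927, -0.2197, 0.1722]
tcp_rot: [0.694, 0.72, 0.003, 0.006]
contact_force: [8.0, -0.2, 0.5]
opening: 0.256
finger_force: 39.1
```

```bash
python3 -m handwheel '[0.02,0.096,0.01,0,0,0, -0.004,0.096,0.01,0,0,0, -0.004,0.096,-0.01,0,0,0, -0.004,0.096,-0.01,0,0,0]'
python3 -m handwheel '[-0.004,0.093,-0.028,0,0,0, -0.004,0.093,-0.028,0,0,0, -0.004,0.085,-0.046,0,0,0, -0.004,0.085,-0.046,0,0,0]'
```

```text
time: 2.65
eef_pos: [0.5907, -0.1612, 0.1715]
tcp_rot: [0.693, 0.72, 0.0, 0.002]
contact_force: [-2.0, -2.4, 0.9]
opening: 0.26
finger_force: 39.1
time: 2.98
eef_pos: [0.5886, -0.1072, 0.1478]
tcp_rot: [0.693, 0.721, 0.0, 0.002]
contact_force: [-0.4, -4.5, 0.4]
opening: 0.257
finger_force: 39.0
```

```bash
python3 -m handwheel '[-0.003,0.074,-0.062,0,0,0, -0.003,0.074,-0.062,0,0,0, -0.002,0.05,-0.055,0,0,0, -0.002,0.045,-0.055,0,0,0, 0,0,0,0,0,0]'
```

```text
time: 3.4
eef_pos: [0.5876, -0.0746, 0.1157]
tcp_rot: [0.692, 0.722, -0.003, 0.004]
contact_force: [-9.7, -11.8, 21.3]
opening: 0.249
finger_force: 43.3
```

```bash
python3 -m handwheel '[0,0,0.02,0,0,0, 0,0,0,0,0,0, 0,0,0,0,0,0, 0,0,0,0,0,0]' 1
python3 -m handwheel '[0,0.05,0.25,0,0,0, 0,0.0,0.25,0,0,0, 0,0,0.25,0,0,0, 0,0,0.25,0,0,0, 0,0,0,0,0,0]'
python3 - <<'E'
from h import *
F=np.load('F.npy')
p,d,c=grab('wrist');W=wcloud(d,c);np.savez('w2',p=p,W=W);cv2.imwrite('pics/w2.png',cv2.resize(p,(768,576)))
p,d,c=grab('side');L=tofix(cloud(d,c),F);P=p.astype(int)
m=(P[...,2]>130)&(P[...,1]<60)&(P[...,0]<60)&(L[...,2]>70)&(L[...,2]<220)&(abs(L[...,1])<40);print(L[m].mean(0),L[m].min(0),L[m].max(0))
E
```

```text
time: 3.73
eef_pos: [0.5853, -0.0702, 0.1121]
tcp_rot: [0.694, 0.72, -0.0, -0.001]
contact_force: [-0.2, -0.1, -1.0]
opening: 0.815
finger_force: 0.0
time: 4.15
eef_pos: [0.5897, -0.0638, 0.2727]
tcp_rot: [0.693, 0.721, 0.004, 0.006]
contact_force: [0.7, 0.5, 1.1]
opening: 0.998
finger_force: 0.0
[-139.76408091   -3.55813356  117.3258982 ] [-627.65588618  -11.91865407   89.40176299] [-104.50918767   37.95273248  138.55567467]
```

View pics/w2.png

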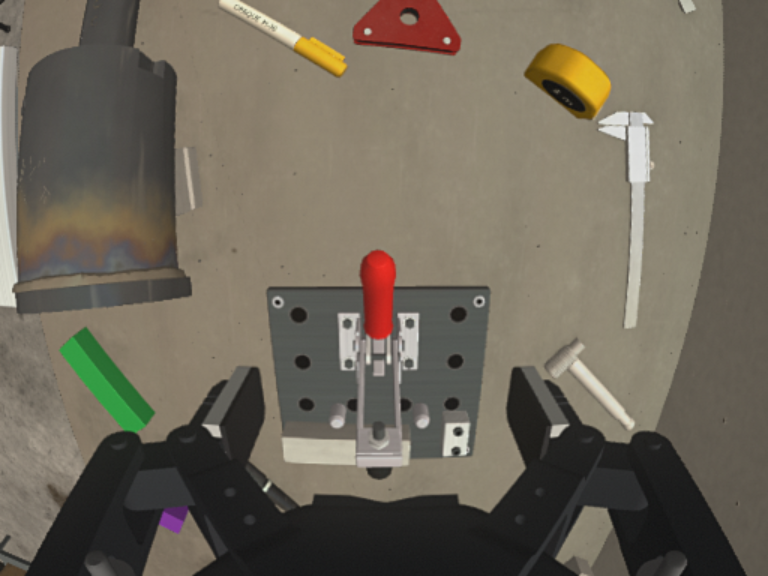

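Clamp is fully open (handle at (378,290), arm raised). The bar lies at (345,445), still short of the stop at (456,433). Close the fingers and push the bar's near end toward the stop.

```bash
python3 -m handwheel '[-0.115,-0.209,0,0,0,0, -0.115,-0.209,0,0,0,0, -0.115,-0.209,0,0,0,0, -0.115,-0.209,0,0,0,0, -0.115,-0.209,0,0,0,0]' 0 40
python3 -m handwheel '[-0.115,-0.209,0,0,0,0, -0.115,-0.209,0,0,0,0, 0,0,-0.25,0,0,0, 0,0,-0.25,0,0,0, 0,0,0,0,0,0]'
python3 -m handwheel '[0,0,-0.25,0,0,0, 0,0,-0.25,0,0,0, 0,0,-0.25,0,0,0, 0,0,0,0,0,0]'
```

```text
time: 4.67
eef_pos: [0.4979, -0.2204, 0.2603]
tcp_rot: [0.693, 0.721, -0.0, -0.003]
contact_force: [-0.7, -0.5, 0.0]
opening: 0.302
finger_force: 0.0
time: 5.08
eef_pos: [0.46, -0.2792, 0.1778]
tcp_rot: [0.694, 0.72, -0.0, -0.01]
contact_force: [-1.6, 1.5, -2.4]
opening: -0.002
finger_force: 0.0
time: 5.42
eef_pos: [0.4605, -0.278, 0.0677]
tcp_rot: [0.693, 0.721, -0.0, -0.009]
contact_force: [-1.9, 0.2, -1.2]
opening: 0.004
finger_force: 0.0
```

```bash
python3 -m handwheel '[0,-0.027,-0.075,0,0,0, 0,0,-0.075,0,0,0, 0.07,0.003,0,0,0,0, 0.07,0.003,0,0,0,0, 0,0,0,0,0,0]'
python3 -m handwheel '[0.05,0.002,0,0,0,0, 0.05,0.002,0,0,0,0, 0.05,0.002,0,0,0,0, 0,0,0,0,0,0]'
```

```text
time: 5.83
eef_pos: [0.4894, -0.2872, 0.0559]
tcp_rot: [0.693, 0.721, 0.0, 0.002]
contact_force: [-1.0, 0.6, 0.7]
opening: -0.004
finger_force: 0.0
time: 6.17
eef_pos: [0.5102, -0.2857, 0.0551]
tcp_rot: [0.693, 0.721, -0.0, 0.001]
contact_force: [-1.1, -0.3, 0.4]
opening: -0.004
finger_force: 0.3
```

```bash
cat >> h.py <<'E'
def bar(n='side'):
    F=np.load('F.npy');p,d,c=grab(n);L=tofix(cloud(d,c) if n!='wrist' else wcloud(d,c),F)
    t=L[(abs(L[...,2]-42)<4)&(L[...,0]>36)&(L[...,0]<90)&(L[...,1]<62)&(L[...,1]>-115)&(p.min(-1)>100)]
    r=cv2.minAreaRect(t[:,:2].astype(np.float32));print(n,len(t),cv2.boxPoints(r).round(1).tolist(),t[:,2].mean().round(1));return p
E
python3 - <<'E'
from h import *
bar('side');p=bar('wrist');cv2.imwrite('pics/w3.png',cv2.resize(p,(768,576)))
E
```

```text
side 209 [[41.400001525878906, 23.0], [41.599998474121094, -92.0], [80.30000305175781, -91.9000015258789], [80.19999694824219, 23.100000381469727]] 42.7
wrist 10418 [[42.5, 53.29999923706055], [43.0, -89.69999694824219], [78.19999694824219, -89.5], [77.69999694824219, 53.400001525878906]] 41.2
```

View pics/w3.png

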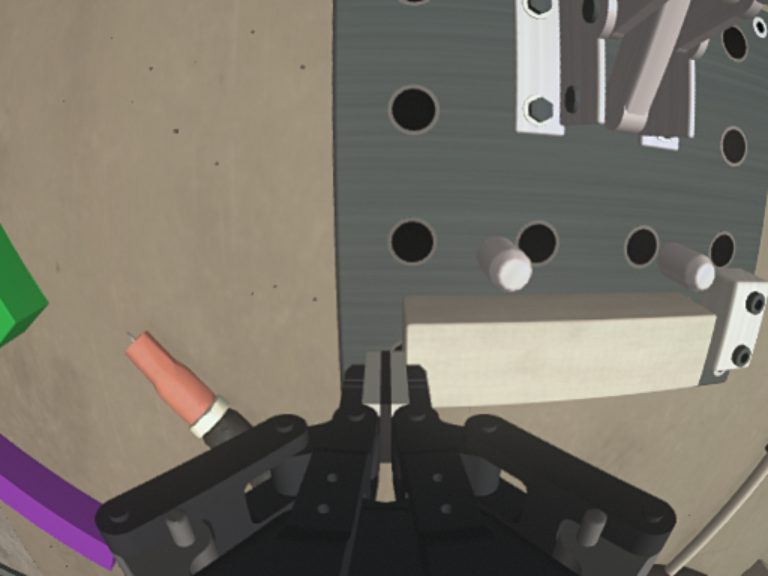

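The picture shows the fingers touching the bar's near end (404,350). The bar's far end is at (715,345), a few mm from the stop at (722,345). I'll creep on.

```bash
python3 -m handwheel '[0.02,0.001,0,0,0,0, 0.02,0.001,0,0,0,0, 0,0,0,0,0,0]'
python3 -m handwheel '[0.02,0.001,0,0,0,0, 0.02,0.001,0,0,0,0, 0,0,0,0,0,0]'
```

```text
time: 6.52
eef_pos: [0.514, -0.2852, 0.0546]
tcp_rot: [0.693, 0.721, -0.001, -0.001]
contact_force: [-5.7, -0.1, 6.5]
opening: 0.003
finger_force: 4.5
time: 6.77
eef_pos: [0.5199, -0.285, 0.0545]
tcp_rot: [0.693, 0.721, -0.001, -0.001]
contact_force: [-6.2, -0.3, 5.2]
opening: 0.0
finger_force: 4.7
```

```bash
python3 -m handwheel '[0.015,0.001,0,0,0,0, 0.015,0.001,0,0,0,0, 0,0,0,0,0,0]'
python3 - <<'E'
from h import *
p=bar('wrist');cv2.imwrite('pics/w4.png',cv2.resize(p[130:290,230:512],(800,454),interpolation=2))
E
```

```text
time: 7.02
eef_pos: [0.5239, -0.2847, 0.0546]
tcp_rot: [0.693, 0.721, -0.002, -0.002]
contact_force: [-8.0, -0.9, 7.3]
opening: -0.002
finger_force: 6.1
wrist 10412 [[42.0, 62.0], [42.70000076293945, -76.0], [78.30000305175781, -75.80000305175781], [77.5999984741211, 62.099998474121094]] 41.2
```

View pics/w4.png

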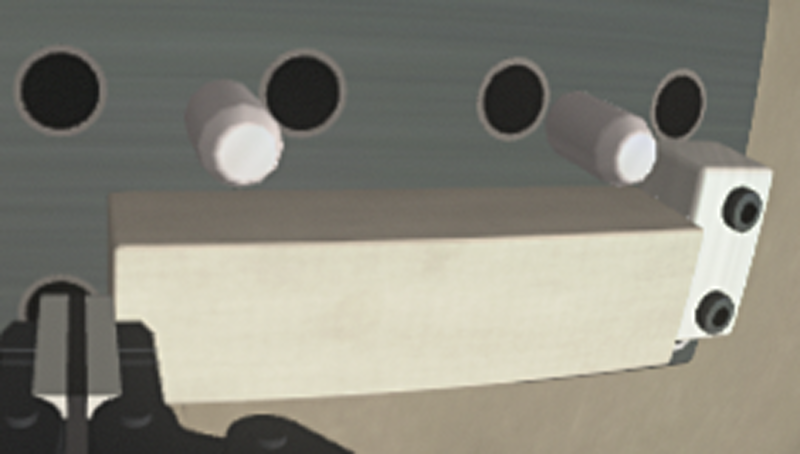

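The bar's far end (700,230) is at the stop or within a couple of mm of it. There is still a gap to the pins at (247,155) and (635,152). I'll creep until the force rises.

```bash
python3 -m handwheel '[0.015,0.001,0,0,0,0, 0.015,0.001,0,0,0,0, 0,0,0,0,0,0]'
python3 -m handwheel '[0.02,0.001,0,0,0,0, 0,0,0,0,0,0, 0,0,0,0,0,0]'
```

```text
time: 7.32
eef_pos: [0.5244, -0.2847, 0.0545]
tcp_rot: [0.692, 0.722, -0.005, -0.007]
contact_force: [-21.3, -1.9, 15.9]
opening: -0.003
finger_force: 12.5
time: 7.57
eef_pos: [0.5247, -0.2846, 0.0545]
tcp_rot: [0.692, 0.722, -0.007, -0.01]
contact_force: [-29.5, -2.3, 20.5]
opening: -0.006
finger_force: 21.2
```

```bash
python3 -m handwheel '[-0.15,0,0,0,0,0, -0.03,0,0.2,0,0,0, 0,-0.147,0.1,0,0,0, 0,-0.147,0,0,0,0, 0,0,0,0,0,0]'
python3 -m handwheel '[0.2,0,0,0,0,0, 0.2,0,0,0,0,0, 0.25,0,0,0,0,0, 0,0,0,0,0,0]'
```

```text
time: 7.98
eef_pos: [0.507, -0.3321, 0.1015]
tcp_rot: [0.694, 0.72, -0.0, 0.004]
contact_force: [0.8, -0.4, -0.6]
opening: -0.006
finger_force: 0.0
time: 8.32
eef_pos: [0.608, -0.3271, 0.0981]
tcp_rot: [0.693, 0.721, 0.001, 0.002]
contact_force: [0.1, 0.7, 0.8]
opening: 0.001
finger_force: 0.0
```

```bash
python3 -m handwheel '[-0.06,-0.01,-0.17,0,0,0, 0,0,-0.18,0,0,0, 0,0,0,0,0,0]'
python3 -m handwheel '[0,0.04,0,0,0,0, 0,0.04,0,0,0,0, 0,0.04,0,0,0,0, 0,0,0,0,0,0]'
```

```text
time: 8.57
eef_pos: [0.5904, -0.326, 0.0392]
tcp_rot: [0.694, 0.72, -0.001, -0.006]
contact_force: [-1.2, 1.1, -1.9]
opening: -0.002
finger_force: 0.0
time: 8.9
eef_pos: [0.5953, -0.3104, 0.0481]
tcp_rot: [0.693, 0.721, 0.0, 0.001]
contact_force: [0.4, 0.7, -0.3]
opening: 0.001
finger_force: 0.0
```

```bash
python3 -m handwheel '[0,0.02,0,0,0,0, 0,0.02,0,0,0,0, 0,0.02,0,0,0,0, 0,0,0,0,0,0]'
python3 -m handwheel '[0,0.02,0,0,0,0, 0,0.02,0,0,0,0, 0,0,0,0,0,0]'
```

```text
time: 9.23
eef_pos: [0.5948, -0.3031, 0.0471]
tcp_rot: [0.693, 0.721, -0.0, 0.001]
contact_force: [0.3, -2.7, 1.9]
opening: 0.001
finger_force: 1.2
time: 9.48
eef_pos: [0.5942, -0.2983, 0.0471]
tcp_rot: [0.693, 0.721, -0.001, 0.001]
contact_force: [-2.7, -5.2, 1.9]
opening: 0.002
finger_force: 2.6
```

```bash
python3 -m handwheel '[0,0.02,0,0,0,0, 0,0.02,0,0,0,0, 0,0,0,0,0,0]'
python3 -m handwheel '[0,0.02,0,0,0,0, 0,0,0,0,0,0, 0,0,0,0,0,0]'
```

```text
time: 9.73
eef_pos: [0.5947, -0.2964, 0.0479]
tcp_rot: [0.693, 0.721, -0.004, 0.006]
contact_force: [-3.2, -14.7, 0.2]
opening: -0.005
finger_force: 7.6
time: 9.98
eef_pos: [0.5947, -0.2962, 0.0483]
tcp_rot: [0.693, 0.721, -0.005, 0.007]
contact_force: [-3.2, -21.9, -1.0]
opening: 0.001
finger_force: 10.5
```

```bash
python3 -m handwheel '[0,-0.17,0,0,0,0, 0,0,0.2,0,0,0, -0.2,0,0.1,0,0,0, -0.2,0,0,0,0,0, -0.23,0,0,0,0,0]'
python3 -m handwheel '[0,0.12,0,0,0,0, 0,0.12,0,0,0,0, 0,0,0,0,0,0]'
```

```text
time: 10.4
eef_pos: [0.5002, -0.3133, 0.0925]
tcp_rot: [0.693, 0.721, 0.001, 0.001]
contact_force: [-0.1, -0.0, -0.3]
opening: -0.003
finger_force: 0.0
time: 10.65
eef_pos: [0.4994, -0.2734, 0.0904]
tcp_rot: [0.693, 0.721, 0.001, -0.001]
contact_force: [0.3, 0.7, -0.0]
opening: 0.001
finger_force: 0.0
```

```bash
python3 -m handwheel '[0,0,-0.15,0,0,0, 0,0,-0.14,0,0,0, 0.06,0.003,0,0,0,0, 0.04,0.001,0,0,0,0, 0,0,0,0,0,0]'
python3 -m handwheel '[0.03,0.001,0,0,0,0, 0.03,0.001,0,0,0,0, 0,0,0,0,0,0]'
```

```text
time: 11.07
eef_pos: [0.5163, -0.276, 0.048]
tcp_rot: [0.693, 0.721, -0.0, -0.0]
contact_force: [-0.9, 0.2, -0.6]
opening: -0.002
finger_force: 0.4
time: 11.32
eef_pos: [0.5173, -0.276, 0.0479]
tcp_rot: [0.692, 0.722, -0.006, -0.009]
contact_force: [-24.8, -2.4, 13.1]
opening: -0.001
finger_force: 13.1
```

```bash
python3 - <<'E'
from h import *
p=bar('wrist');cv2.imwrite('pics/w5.png',cv2.resize(p[130:290,230:512],(800,454),interpolation=2))
E
```

```text
wrist 10639 [[36.0, 62.0], [36.0, -82.5], [70.9000015258789, -82.5], [70.9000015258789, 62.0]] 41.2
```

View pics/w5.png

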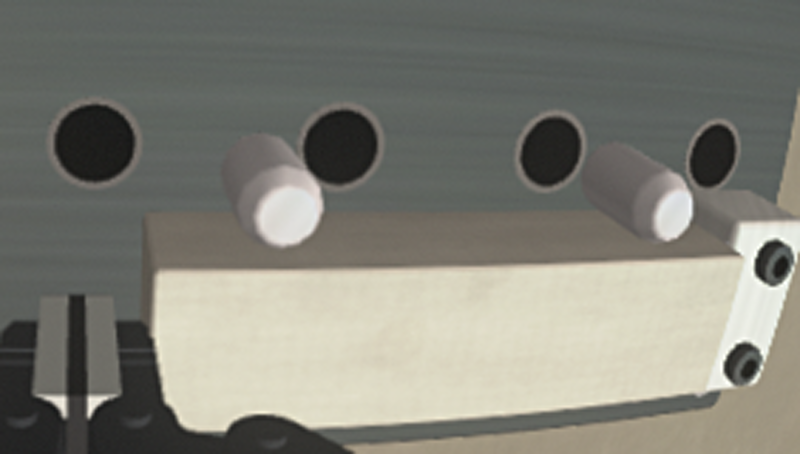

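The bar's long side touches both pins, (285,230) and (665,235), and its end is at the stop (740,270). The force confirms the seat at the stop. Next I retreat and go back to the open handle.

```bash
python3 -m handwheel '[-0.15,0,0,0,0,0, -0.05,0,0.25,0,0,0, 0,0,0.27,0,0,0, 0,0,0.27,0,0,0, 0,0,0.27,0,0,0]'
python3 -m handwheel '[0,0,0.25,0,0,0, 0,0.27,0,0,0,0, 0,0.27,0,0,0,0, 0,0.27,0,0,0,0, 0,0.27,0,0,0,0]' 0.8
python3 -m handwheel '[0,0.27,0,0,0,0, 0.2,0,0,0,0,0, 0.2,0,0,0,0,0, 0.15,0,0,0,0,0, 0,0,0,0,0,0]'
python3 - <<'E'
from h import *
F=np.load('F.npy');bar('side')
p,d,c=grab('wrist');L=tofix(wcloud(d,c),F);P=p.astype(int)
m=(P[...,2]>130)&(P[...,1]<60)&(P[...,0]<60)&(L[...,2]>70)&(L[...,2]<220)&(abs(L[...,1])<40)
print('grip',m.sum(),L[m].mean(0),L[m].min(0),L[m].max(0));cv2.imwrite('pics/w6.png',cv2.resize(p,(768,576)))
W=tofix(np.array(ctrl.get_state()['eef_pos'])[None],F);print(W)
E
```

```text
time: 11.78
eef_pos: [0.4945, -0.2763, 0.2103]
tcp_rot: [0.694, 0.72, 0.0, 0.002]
contact_force: [1.2, -0.6, 0.4]
opening: -0.001
finger_force: 0.0
time: 12.2
eef_pos: [0.4947, -0.1127, 0.2467]
tcp_rot: [0.694, 0.72, 0.001, 0.002]
contact_force: [0.9, 1.1, -0.0]
opening: 0.708
finger_force: 0.0
time: 12.62
eef_pos: [0.5802, -0.0731, 0.2463]
tcp_rot: [0.693, 0.721, 0.002, 0.003]
contact_force: [-0.6, -0.8, -0.4]
opening: 0.798
finger_force: 0.0
side 201 [[36.099998474121094, -67.30000305175781], [71.80000305175781, -67.5], [72.0999984741211, 23.5], [36.400001525878906, 23.600000381469727]] 42.7
grip 1146 [-134.66135172    3.16981353  116.38849077] [-166.24170673   -6.82385194   79.4931582 ] [-87.90577392  13.41911356 134.52700364]
[[-144.03865872   -8.25632735  245.33552071]]
```

```bash
python3 -m handwheel '[0.055,0.0,-0.21,0,0,0, 0,0,-0.22,0,0,0, 0,0,-0.22,0,0,0, 0,0,-0.22,0,0,0, 0,0,0,0,0,0]'
python3 -m handwheel '[0,0,0,0,0,0, 0,0,0,0,0,0, 0,0,0,0,0,0, 0,0,0,0,0,0, 0,0,0,0,0,0]' 0.1 40
```

```text
time: 13.13
eef_pos: [0.5791, -0.0723, 0.1068]
tcp_rot: [0.694, 0.72, -0.003, -0.006]
contact_force: [-1.9, 1.4, -1.1]
opening: 0.795
finger_force: 0.0
time: 13.55
eef_pos: [0.5873, -0.074, 0.1171]
tcp_rot: [0.694, 0.72, 0.002, 0.003]
contact_force: [2.7, 0.9, 4.9]
opening: 0.258
finger_force: 39.1
```

```bash
python3 -m handwheel '[0.003,-0.076,0.088,0,0,0, 0.003,-0.074,0.062,0,0,0, 0.003,-0.074,0.062,0,0,0, 0.004,-0.085,0.046,0,0,0, 0.004,-0.085,0.046,0,0,0]'
python3 -m handwheel '[0.004,-0.093,0.028,0,0,0, 0.004,-0.093,0.028,0,0,0, 0.004,-0.096,0.01,0,0,0, 0,0,0,0,0,0]'
```

```text
time: 13.97
eef_pos: [0.5894, -0.1325, 0.1624]
tcp_rot: [0.694, 0.72, 0.003, 0.002]
contact_force: [6.8, 1.2, -3.0]
opening: 0.256
finger_force: 41.5
time: 14.3
eef_pos: [0.5911, -0.1765, 0.1733]
tcp_rot: [0.694, 0.72, 0.002, 0.002]
contact_force: [2.4, 6.8, 10.3]
opening: 0.256
finger_force: 43.0
```

```bash
python3 -m handwheel '[0.004,-0.09,0.01,0,0,0, 0.004,-0.09,0.0,0,0,0, 0,0,0,0,0,0]'
python3 -m handwheel '[0.004,-0.07,-0.01,0,0,0, 0.002,-0.05,-0.01,0,0,0, 0,0,0,0,0,0, 0,0,0,0,0,0]'
```

```text
time: 14.55
eef_pos: [0.5922, -0.2046, 0.1733]
tcp_rot: [0.694, 0.72, 0.001, 0.004]
contact_force: [4.5, -0.9, 3.5]
opening: 0.255
finger_force: 42.7
time: 14.88
eef_pos: [0.5927, -0.2188, 0.1708]
tcp_rot: [0.694, 0.72, 0.003, 0.0]
contact_force: [2.5, 7.1, 9.6]
opening: 0.253
finger_force: 43.1
```

```bash
python3 -m handwheel '[0,-0.04,-0.005,0,0,0, 0,0,0,0,0,0]'
python3 -m handwheel '[0,0.03,0,0,0,0, 0,0,0,0,0,0, 0,0,0,0,0,0, 0,0,0,0,0,0, 0,0,0,0,0,0]' 1
python3 -m handwheel '[0,0,0.25,0,0,0, 0,0,0.25,0,0,0, 0,0,0.25,0,0,0, -0.19,-0.2,0,0,0,0, -0.19,-0.2,0,0,0,0]'
python3 - <<'E'
from h import *
F=np.load('F.npy');bar('side')
p,d,c=grab('wrist');L=tofix(wcloud(d,c),F);P=p.astype(int)
q=L[(P[...,2]>150)&(P[...,1]<50)&(P[...,0]<50)&(L[...,2]>80)&(L[...,2]<220)]
print('grip',len(q),q.mean(0),q[q[:,2]>185].mean(0),q.max(0))
cv2.imwrite('pics/w7.png',cv2.resize(p[20:200,190:410],(792,648))[:600])
E
```

```text
time: 15.05
eef_pos: [0.5927, -0.2191, 0.1706]
tcp_rot: [0.694, 0.72, 0.007, -0.005]
contact_force: [0.2, 23.3, 16.7]
opening: 0.255
finger_force: 43.7
time: 15.47
eef_pos: [0.5902, -0.2221, 0.1659]
tcp_rot: [0.694, 0.72, -0.001, -0.001]
contact_force: [0.1, 0.2, 0.2]
opening: 0.943
finger_force: 0.0
time: 15.88
eef_pos: [0.5352, -0.2823, 0.2834]
tcp_rot: [0.692, 0.722, 0.0, 0.004]
contact_force: [0.7, -0.7, -1.3]
opening: 1.002
finger_force: 0.0
side 172 [[36.20000076293945, 23.299999237060547], [36.20000076293945, -66.19999694824219], [72.80000305175781, -66.19999694824219], [72.80000305175781, 23.399999618530273]] 42.6
grip 385 [ -4.49880229   2.27077695 185.77943582] [ -2.89309697   1.78357525 188.835954  ] [  5.53013258  11.31356246 191.54819994]
```

View pics/w7.png

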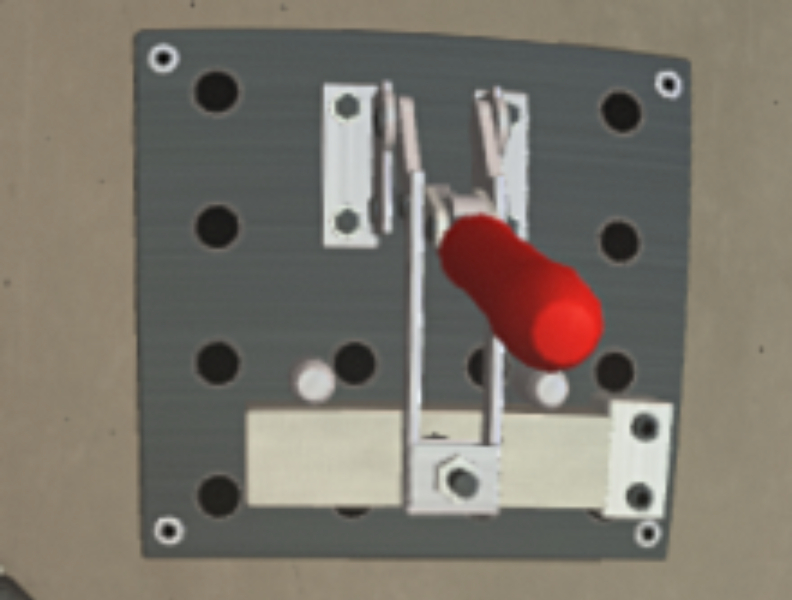

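The bar (248–610, 455) lies against both pins (315,382) and (550,385) and the stop (610,460). The pad is down on it, and the handle measures the same as in its initial locked pose.

```bash
python3 -m handwheel '[0,0,0,0,0,0, 0,0,0,0,0,0]'; python3 -c "
from plant import ctrl; print(ctrl.sign_off())"
```

```text
time: 16.15
eef_pos: [0.5337, -0.2816, 0.2787]
tcp_rot: [0.694, 0.72, 0.0, -0.001]
contact_force: [0.3, 0.1, -0.9]
opening: 1.001
finger_force: 0.0
the job is handed in; nothing more can be done
None
```

I opened the clamp, seated the bar against both pins and the end stop, and closed the clamp until its handle locked over centre; the job was handed in at about 16 s of robot time.

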